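Release the ratchet clamp and take out the glued print

TASK

The glue on the red printed housing has set. Lift the yellow-tabbed pawl of the ratchet clamp and hold it up until the clamp's jaw has backed all the way off, and only then take the housing out and set it down upright in the blue tray, without dropping it in. Leave everything else on the bench where it is.

Things in the scene. Friction and masses are not known exactly. Their poses are not given: they have to be found in the camera images.
- clamp: Grey ratchet clamp bolted to the bench; base 110 x 330 x 15 mm (x, y, z), origin under its centre. Along its own y (mm): fixed jaw +125 to +155, housing +45 to +125, sliding jaw with pad +5 to +45, all these up to 75 high; pawl post -58 to -32, 118 high; ratchet wheel, 84 across, axle along x at y -95, z 60, on the +x side of a 75 high block. The pawl lies over the wheel at x +20.
- pawl (a joint): Lift of the pawl in rad: 0 = engaged, grows as the tab is raised, stop at 0.6. From about 0.2 rad (tab up 22 mm) the teeth are clear; 0.3 is comfortable. A spring presses it down: 2 N at the tab to start, 4 N at 0.4 rad. Let go, it drops back on the wheel.
- pawl_pivot (a point): The pawl's hinge, 105 mm above the bench; it turns about the clamp's x axis. The engaged tab's centre lies 110 mm from it along the clamp's -y and 28 mm above it, so raising the tab by 33 mm (0.32 rad) also carries it 14 mm towards the clamp's +y and tilts it by the lift angle.
- pawl_tab (a point): Centre of the yellow finger tab at the free end of the pawl: an upright block 14 mm thick (clamp's x), 30 mm long (clamp's y), 32 mm high; centre 133 mm, top 149 mm above the bench when engaged. The 10 mm wide pawl arm runs under it. Both sides along the clamp's x are free: pinch it across its 14 mm from above.
- jaw (a joint): Back-off of the sliding jaw in m: 0 = clamped, 0.024 = fully off (stop). Geared to the ratchet wheel. A damped spring drives it back in about 2 s once the pawl is clear; it catches on a tooth and stops if the pawl is let down early, and stays back when the pawl is let down at the end. Its sprung pad follows the housing for the first 5 mm.
- jaw_top (a point): Middle of the top of the sliding jaw (aluminium, 50 x 28 x 44 mm), 60 mm above the bench; moves along the clamp's -y as the jaw backs off.
- housing_centre (a point): Centre of the red printed housing, a closed block 44 x 80 x 60 mm (its own x, y, z; z up), about 160 g, with a white glue seam and vent slots on top. In the clamp its long y axis lies along the clamp's y and it stands on the base plate: centre 45 mm, top 75 mm above the bench. It can be gripped across its 44 mm (x).
- tray_blue: Blue open tray for finished parts, fixed: outside 180 x 140 x 40 mm (x, y, z), walls and floor 5 mm; origin under its centre, on the bench.
- tray_grey: Grey tray of the same size, fixed, with a brush lying in it: not for the housing. Either tray may be on the left or on the right.
- tape_near: Roll of cream tape, 100 mm across, 48 mm high, loose; origin under its centre. Bystander.
- glue: White glue bottle with an orange cap, 52 mm across, 130 mm high, standing loose; origin under its centre. Bystander.
- scraper: Scraper with orange handle, 200 mm long along its x, lying loose. Bystander.
- screwdriver: Screwdriver with green handle, 180 mm long along its x, lying loose. Bystander.
- cone: Orange printed cone, 90 mm across, 60 mm high, loose; origin under its centre. Bystander.
- brush: Brush, 130 mm long along its x, lying loose in the grey tray. Bystander.
- housing: The same red housing; origin under its centre, at its foot; axes as above.
Things that resemble listed ones, but are neither listed nor needed, are in the scene too. What is shaped like the housing but purple is not meant.

How it is judged (in metres and radians):
On the way, in this order (a step that is already met when the one before it is completed fails the run):
1. the pawl is lifted off the wheel (value of joint pawl above 0.12 rad), for 0.1 s.
2. the jaw is backed fully off, the housing still standing in the clamp (value of joint jaw above 0.021 m and distance of housing_centre from where it was at the start of the episode below 0.025 m), for 0.1 s.
3. the housing is lifted out of the clamp (height (world z) of housing_centre above 0.075 m and value of joint jaw above 0.02 m), for 0.1 s.
At the end, for the whole second after the job is handed in: The housing stands upright (within 0.15 rad) and at rest on the floor of the blue tray, between its walls, and the clamp's jaw is still backed off (more than 20 mm) (z of housing_centre in the frame of tray_blue between 0.028 and 0.042 m and x of housing_centre in the frame of tray_blue between -0.07 and 0.07 m and y of housing_centre in the frame of tray_blue between -0.05 and 0.05 m and angle between housing_centre's own z axis and vertical below 0.15 rad and linear speed of housing below 0.02 m/s and value of joint jaw above 0.02 m); the robot touches nothing.
It fails at once if the housing is moved more than 25 mm before the jaw has backed off (distance of housing_centre from where it was at the start of the episode above 0.025 m and value of joint jaw below 0.018 m).
It fails at once if the housing is dropped: let go out of the clamp more than about 30 mm above the tray floor (distance of housing_centre from where it was at the start of the episode above 0.12 m and height (world z) of housing_centre above 0.065 m and contact force between housing and anything else below 0.01 N).
It fails at once if a bystander is moved more than 30 mm (distance of any of tape_near, glue, scraper, screwdriver, cone, brush from where it was at the start of the episode above 0.03 m).
It also fails if it takes over 54 s, if anything falls off the work surface, if the arm or the gripper's body presses on something with over 40 N, if the wrist force passes 120 N, or if a joint passes its speed limit or range.

ROBOT

A 6-joint arm with a two-finger parallel gripper is mounted at the origin on the work surface. World frame = base frame: x ahead of the robot, y to its left, z up, the work surface at z = 0. Lengths are in m, angles in degrees, forces in N, time in s.
With the tool pointing down it reaches from about 0.375 to 0.925 m from the base axis. Payload 5.7 kg.
Tool frame: the origin (TCP) lies midway between the tips of the shut fingers; the grasp point (between the pads) lies 19 mm behind it; z points along the fingers, y is the direction in which the jaws open and shut (so a half turn about z gives the same grasp; the last joint's range is limited). The gripper opens to 88 mm and grips with 3 to 60 N. Pads are 20 mm wide; open, the fingers measure 115 mm over their backs; the gripper's body (75 mm by 178 mm) begins 61 mm behind the grasp point.
Start: joints at [-81.366, 20.558, 86.54, -0, 72.909, -6.595], TCP at [0.158, -0.579, 0.184] pointing down, gripper open.
Joint ranges: [-170.27, 170.27], [-57.76, 135], [12.27, 136.19], [-55.21, 235.2], [11.17, 155.16], [-170.74, 170.74]. Speed limits (degrees/s): [136.94, 136.94, 180, 180, 180, 180].

INTERFACE

Orientations are given as [roll, pitch, yaw] about the fixed x, y, z axes, in that order (R = Rz(yaw) Ry(pitch) Rx(roll)).
In Python, from cell import robot gives the robot as it stands.
- The arm moves only by the tool play_rows, never from a script. Its argument "targets" is a list of rows, each a list of 6 numbers: the shift along the tool's x, y, z scaled (see below), then the turn, a rotation vector about the tool's x, y, z scaled (see below). In form: [[tx, ty, tz, wx, wy, wz], ...]. A call has 1 to 12 rows; each row is the pose to reach, as a shift and turn from the pose commanded when the call began, along the tool's axes at that moment, turning the shorter way round; what a row does not reach only later rows make up. The controller multiplies each number of a shift by 200 mm and each number of a turn by 2 pi rad. A row lasts 1/10 s, in which the tool goes at most 50 mm and 8.59 degrees, less where a joint would pass 70% of its speed; a pose out of reach is approached as far as the arm can. A call with a number of a shift or a turn outside -1 to 1 is refused whole. A call with a gripper value outside its range is refused whole. "jaw" is the gripper command: -1 is fully open, 1 is shut, values between are in proportion, set as the call begins (left out, the last holds). The fingers move at their own pace and stop on an object; "squeeze" is the grip in N (left out, the last holds). Time passes only in rows, so rows that repeat a pose let the fingers close. It gives the time, the measured TCP pose, the force and the opening at its end, in the units of the state.
- robot.get_obs(): the state, without advancing time (a new reading comes with each control period).
- robot.capture(name): name is "scene" or "top" or "wrist"; returns (picture, depth): 400x640x3 uint8, red, green, blue; 400x640 float32, m along the optical axis (not along the pixel's ray), 0 where there is no reading.
- robot.get_calibration(name): a dict with "fx", "fy", "cx", "cy" (pixels), "k1" (the pictures are not rectified: a ray, as slopes to the right and down, at radius r is drawn at 1 + k1 r^2 times it, then the intrinsics apply), "pose" (4x4, takes a point from camera to world coordinates). Camera axes: x right, y down, z forward; pixel columns grow to the right and rows downward; lengths in m; the calibration is good to about 2 mm. A picture is of the moment at which its call begins: read the wrist's pose just before it. get_calibration takes no time and is no camera call; for the wrist camera it gives the pose at the moment of the call.
- robot.job_done(): hands the job in, once; it reports no verdict.
Trained networks look in the newest picture that a camera, given by its name, has taken for a name from the list of things; names that differ only in an ending like _2 or _b are one class to them, and where a whole thing is asked for, a point or a joint stands for the part that bears it (a point fixed in the world has none). Each returns a list of dicts, best first, with "score" (0 to 1); they miss things now and then, are a little off and sometimes report something else, mostly with a low value. They report only what shows in the picture. A call takes as long as a camera call. They do not tell look-alikes from the thing itself.
- robot.boxes_of(camera, label): "box" ([left, top, right, bottom] in pixels, round what is visible of it).
- robot.masks_of(camera, label): "pixels" (400x640 bool, what is visible of it) and "box" ([left, top, right, bottom] in pixels, round what is visible of it).
The state is a dict: "time": time; "joint_positions": joint angles; "qd": joint speeds; "joint_efforts": joint torques, N m; "ee_pos": TCP position; "eef_rot": TCP orientation; "force": force on the tool from outside, world axes, zero at the start; "moment": the same for the moment, N m; "opening": opening from 0.0 (shut) to 1.0 (fully open).
Only numpy, scipy, OpenCV 4.12 (cv2) and the standard library are available. Lean on these libraries where they do the work, as an engineer would, in place of code of your own. Each camera call takes 0.05 s, during which the arm holds its last target.

## Working session

There is one attempt and no reset: what is moved stays moved. The work goes in short steps, Python scripts to look and compute and a tool call to move; the robot and the scene stay as the last step left them, time stands still between calls to the robot, and variables do not carry over. Pictures are saved under pics/ and viewed, and the job is handed in when it is done.

Besides the shell and the picture viewer there is one more tool, called after "Call:" by a JSON object that holds its "op" and its "data". play_rows: Moves the arm, as the interface text tells. Its arguments: {"type":"object","properties":{"targets":{"type":"array"},"jaw":{"type":"number"},"squeeze":{"type":"number"}},"required":["targets"]}

```bash
ls; mkdir -p pics; python3 - <<'E'
from cell import robot
import cv2
print(robot.get_obs())
for n in ["scene","top"]:
    p,d=robot.capture(n); cv2.imwrite(f"pics/{n}0.png",p[:,:,::-1]); c=robot.get_calibration(n); print(n,c)
E
```

```text
pics
{'time': 0.0, 'joint_positions': array([-8.13648513e+01,  2.05999551e+01,  8.65974533e+01,  5.16179059e-04,
        7.29090770e+01, -6.59540838e+00]), 'qd': array([-0.04192605, -0.09862797,  0.04998716,  0.01504997, -0.05066755,
        0.09875845]), 'joint_efforts': array([-1.53571276e-03, -5.15396655e+01, -2.70723689e+01,  6.72801258e-02,
        3.46995599e-02, -1.59625856e-04]), 'ee_pos': array([ 0.15749768, -0.57817812,  0.18359887]), 'eef_rot': array([-1.79894276e+02, -1.27204879e-02,  1.52303932e+01]), 'force': array([ 1.18223162, -0.41533398, -0.23747265]), 'moment': array([ 0.00643207, -0.01266501, -0.00397919]), 'opening': 1.000822848199018}
scene {'fx': 412.2872785394783, 'fy': 412.2872785394783, 'cx': 322.12891527542087, 'cy': 196.21189834559877, 'k1': 0.01700157712634318, 'pose': array([[-0.60201446,  0.62427062, -0.4978602 ,  1.05987637],
       [ 0.79829755,  0.48407173, -0.35832329,  0.36081907],
       [ 0.01730935, -0.61315638, -0.78977189,  0.87774726],
       [ 0.        ,  0.        ,  0.        ,  1.        ]])}
top {'fx': 499.40205658743974, 'fy': 499.40205658743974, 'cx': 320.6657854156976, 'cy': 196.99546274167818, 'k1': -0.1550253857570531, 'pose': array([[-0.01032267, -0.99861131,  0.05166138,  0.46756165],
       [-0.99969999,  0.00915872, -0.02271653,  0.0114159 ],
       [ 0.02221184, -0.05188037, -0.99840626,  1.45298177],
       [ 0.        ,  0.        ,  0.        ,  1.        ]])}
```

View pics/scene0.png

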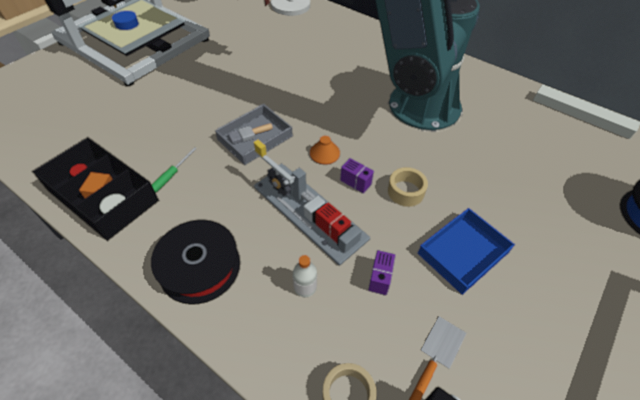

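View pics/top0.png

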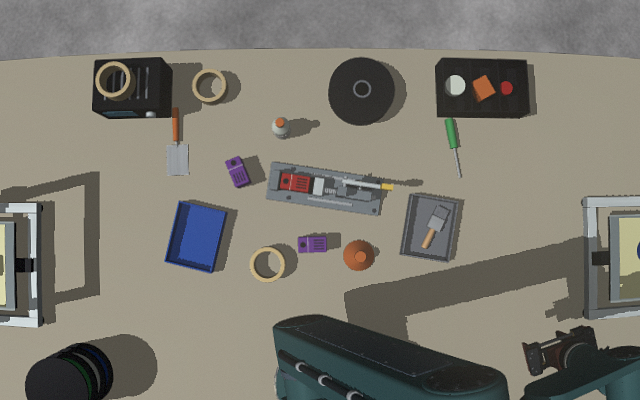

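The red housing is at top (297,182) and scene (332,222). The yellow tab is at top (387,187) and scene (260,148). The blue tray is at top (196,237) and the grey tray with the brush at (432,226). Possible mix-ups:
- Housing: the purple blocks at top (237,171) and (312,244), and the red disc at (507,88).
- Tab: the yellow panels at the sides.

I choose the red block in the clamp and the yellow tab at the pawl's end. Next I'll measure both and check them in a close crop.

```bash
cat > h.py <<'E'
import numpy as np, cv2
from cell import robot
def pts(c,d,m):
    v,u=np.nonzero(m&(d>0)); z=d[v,u]
    K=np.array([[c['fx'],0,c['cx']],[0,c['fy'],c['cy']],[0,0,1]])
    n=cv2.undistortPoints(np.stack([u,v],1).astype(float).reshape(-1,1,2),K,np.array([c['k1'],0,0,0,0])).reshape(-1,2)
    P=np.c_[n*z[:,None],z]; return P@c['pose'][:3,:3].T+c['pose'][:3,3]
def rect(P):
    (c,s,a)=cv2.minAreaRect((P[:,:2]*1000).astype(np.float32)); return np.round(c,1),np.round(s,1),round(a,1)
E
python3 - <<'E'
from h import *
for n in ["top","scene"]:
    p,d=robot.capture(n); c=robot.get_calibration(n)
    for l in ["pawl_tab","housing","clamp","tray_blue","jaw_top"]:
        for r in robot.masks_of(n,l)[:2]:
            P=pts(c,d,r["pixels"]); 
            if len(P)<3: print(n,l,r['score'],len(P));continue
            print(n,l,round(r["score"],2),np.round(r["box"]),len(P),"med",np.median(P,0).round(3),"zpct",np.percentile(P[:,2],[5,50,95]).round(3),rect(P))
            zt=np.percentile(P[:,2],90); T=P[abs(P[:,2]-zt)<.008]
            print("    top:",T.mean(0).round(4),rect(T))
    # colour tab
    hsv=cv2.cvtColor(p,cv2.COLOR_RGB2HSV)
    b=(slice(170,200),slice(360,420)) if n=="top" else (slice(125,175),slice(240,290))
    m=np.zeros(p.shape[:2],bool); m[b]=((hsv[b][...,0]>18)&(hsv[b][...,0]<35)&(hsv[b][...,1]>150)&(hsv[b][...,2]>120))
    P=pts(c,d,m); print(n,"ytab",len(P),P.min(0).round(3),P.max(0).round(3),P.mean(0).round(4),rect(P))
    m[:]=False; b=(slice(160,205),slice(265,330)) if n=="top" else (slice(190,250),slice(300,365))
    m[b]=((hsv[b][...,0]<8)|(hsv[b][...,0]>172))&(hsv[b][...,1]>130)
    P=pts(c,d,m); P=P[abs(P[:,2]-.075)<.008]; print(n,"red",len(P),P.mean(0).round(4),rect(P))
    q=p[140:230,250:430] if n=="top" else p[120:270,230:380]
    cv2.imwrite(f"pics/{n}_crop.png",cv2.resize(q[:,:,::-1],None,fx=4,fy=4,interpolation=cv2.INTER_CUBIC))
E
```

```text
top pawl_tab 0.52 [341. 184. 391. 193.] 197 med [ 0.565 -0.169  0.119] zpct [0.112 0.119 0.152] (array([ 565.7, -153.6]), array([137.7,  27.1]), 89.8)
    top: [ 0.5602 -0.1925  0.1487] (array([ 560.4, -192.3]), array([28., 14.]), 79.8)
top housing 0.74 [224. 158. 251. 188.] 517 med [0.612 0.211 0.059] zpct [0.007 0.059 0.064] (array([617.9, 219.6]), array([93.2, 52.5]), 21.8)
    top: [0.6146 0.2143 0.0602] (array([614.3, 213.4]), array([80.6, 44.7]), 22.9)
top housing 0.66 [280. 174. 308. 189.] 444 med [0.581 0.054 0.075] zpct [0.067 0.075 0.08 ] (array([582.8,  53. ]), array([81.6, 50.6]), 79.7)
    top: [0.5803 0.0525 0.0754] (array([579.3,  52.6]), array([79.5, 43.2]), 79.7)
top clamp 0.93 [268. 160. 394. 212.] 3758 med [ 0.56  -0.052  0.017] zpct [0.011 0.017 0.118] (array([566.7, -37.6]), array([341.1, 107.6]), 80.8)
    top: [ 0.5598 -0.1149  0.0895] (array([ 555.4, -111.7]), array([100. ,  30.7]), 89.9)
top tray_blue 0.83 [168. 201. 225. 275.] 3228 med [0.432 0.342 0.006] zpct [-0.     0.006  0.04 ] (array([430.2, 345.6]), array([153.5, 191. ]), 76.1)
    top: [0.4296 0.3385
[... 416 characters left out ...]
ortPoints(np.stack([u,v],1).astype(float).reshape(-1,1,2),K,np.array([c['k1'],0,0,0,0])).reshape(-1,2)
      ~~~~~~~~~~~~~~~~~~~^^^^^^^^^^^^^^^^^^^^^^^^^^^^^^^^^^^^^^^^^^^^^^^^^^^^^^^^^^^^^^^^^^^^^^^^^^^^^^^
cv2.error: OpenCV(4.12.0) /io/opencv/modules/calib3d/src/undistort.dispatch.cpp:347: error: (-215:Assertion failed) CV_IS_MAT(_src) && CV_IS_MAT(_dst) && (_src->rows == 1 || _src->cols == 1) && (_dst->rows == 1 || _dst->cols == 1) && _src->cols + _src->rows - 1 == _dst->rows + _dst->cols - 1 && (CV_MAT_TYPE(_src->type) == CV_32FC2 || CV_MAT_TYPE(_src->type) == CV_64FC2) && (CV_MAT_TYPE(_dst->type) == CV_32FC2 || CV_MAT_TYPE(_dst->type) == CV_64FC2) in function 'cvUndistortPointsInternal'
```

```bash
cat >> h.py <<'E'
from scipy.spatial.transform import Rotation as Ro
def plan(p,rpy):
    o=robot.get_obs(); R0=Ro.from_euler('xyz',o['eef_rot'],degrees=True); R1=Ro.from_euler('xyz',rpy,degrees=True)
    t=R0.inv().apply(np.array(p)-o['ee_pos'])/.2; w=(R0.inv()*R1).as_rotvec()/(2*np.pi)
    print("t",o['time'],o['ee_pos'].round(4),o['eef_rot'].round(1),"op",round(o['opening'],3),"F",o['force'].round(1)); print("row",t.round(4),w.round(4))
E
python3 - <<'E'
from h import *
for n in ["top","scene"]:
    p,d=robot.capture(n); c=robot.get_calibration(n)
    hsv=cv2.cvtColor(p,cv2.COLOR_RGB2HSV)
    b=(slice(170,200),slice(360,420)) if n=="top" else (slice(125,175),slice(240,290))
    m=np.zeros(p.shape[:2],bool); m[b]=((hsv[b][...,0]>15)&(hsv[b][...,0]<35)&(hsv[b][...,1]>160)&(hsv[b][...,2]>120))
    if m.sum():
        P=pts(c,d,m); print(n,"ytab",len(P),P.min(0).round(3),P.max(0).round(3),P.mean(0).round(4)); P=P[P[:,2]>.143]; print(rect(P))
    m[:]=False; b=(slice(160,205),slice(265,330)) if n=="top" else (slice(190,250),slice(300,365))
    m[b]=((hsv[b][...,0]<8)|(hsv[b][...,0]>172))&(hsv[b][...,1]>130)
    P=pts(c,d,m); P=P[abs(P[:,2]-.075)<.008]; print(n,"red",len(P),P.mean(0).round(4),rect(P))
    q=p[140:230,250:430] if n=="top" else p[120:270,230:380]
    cv2.imwrite(f"pics/{n}_crop.png",cv2.resize(q[:,:,::-1],None,fx=4,fy=4,interpolation=cv2.INTER_CUBIC))
plan([.35,-.45,.25],[180,0,80.1])
E
```

```text
top red 344 [0.5802 0.0519 0.075 ] (array([580.4,  52.2]), array([78.8, 43.3]), 81.0)
scene ytab 71 [ 0.558 -0.205  0.125] [ 0.574 -0.176  0.15 ] [ 0.5673 -0.1865  0.1424]
(array([ 566.2, -191.3]), array([29.8, 11.5]), 78.1)
scene red 467 [0.5867 0.0534 0.0733] (array([585.1,  53.7]), array([79.4, 43.7]), 81.2)
t 0.5 [ 0.1576 -0.5789  0.1844] [-180.    -0.    15.2] op 0.997 F [ 0.3 -1.1 -0.3]
row [ 1.0976 -0.369  -0.328 ] [-0.     -0.     -0.1802]
```

View pics/top_crop.png

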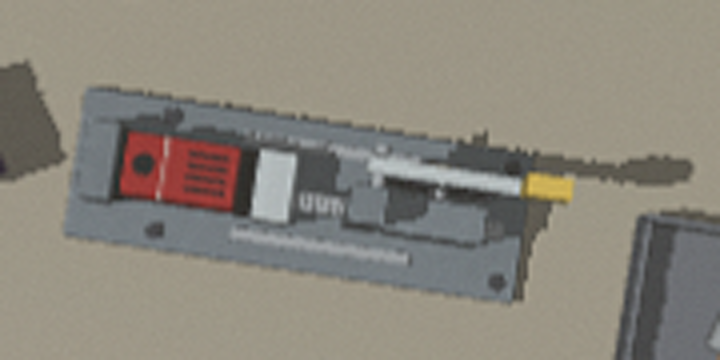

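View pics/scene_crop.png

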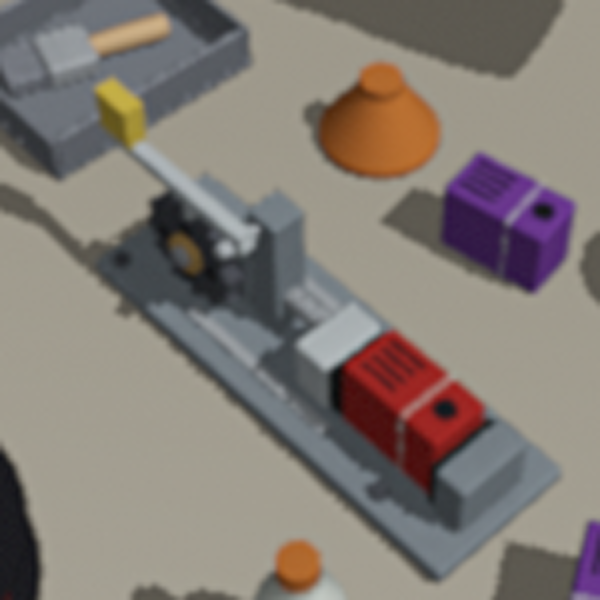

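The crops confirm it. The red block with the white seam is between the clamp jaws (top crop 190,165), and the yellow tab is at the pawl's free end (top crop 548,188). Starting the approach.

Call:
{"op": "play_rows", "data": {"targets": [[1,-0.34,-0.33,0,0,-0.18],[1,-0.34,-0.33,0,0,-0.18],[1,-0.34,-0.33,0,0,-0.18],[1,-0.34,-0.33,0,0,-0.18],[1,-0.34,-0.33,0,0,-0.18],[1,-0.34,-0.33,0,0,-0.18],[1,-0.34,-0.33,0,0,-0.18],[1,-0.34,-0.33,0,0,-0.18],[1,-0.34,-0.33,0,0,-0.18]], "jaw": -1}}

```text
time: 1.4
ee_pos: [0.3328, -0.4606, 0.2505]
eef_rot: [180.0, -0.0, 80.1]
force: [-0.8, 0.3, 0.2]
opening: 0.999
```

```bash
python3 - <<'E'
from h import *
plan([.563,-.192,.25],[180,0,80.1])
E
```

```text
t 1.4 [ 0.3328 -0.4606  0.2505] [180.   -0.   80.1] op 0.999 F [-0.8  0.3  0.2]
row [1.5212 0.9023 0.0026] [ 0. -0. -0.]
```

Call:
{"op": "play_rows", "data": {"targets": [[0.8,0.9,0,0,0,0],[0.8,0.9,0,0,0,0],[0.8,0.9,0,0,0,0],[0.8,0.9,0,0,0,0],[0.8,0.9,0,0,0,0],[0.8,0.9,0,0,0,0],[0.8,0.9,0,0,0,0]]}}

```text
time: 2.1
ee_pos: [0.5379, -0.3339, 0.2501]
eef_rot: [-179.9, 0.0, 80.0]
force: [0.2, -0.2, -0.2]
opening: 1.0
```

```bash
python3 - <<'E'
from h import *
c=robot.get_calibration("wrist"); p,d=robot.capture("wrist")
cv2.imwrite("pics/w1.png",p[:,:,::-1])
hsv=cv2.cvtColor(p,cv2.COLOR_RGB2HSV)
m=(hsv[...,0]>18)&(hsv[...,0]<35)&(hsv[...,1]>150)&(hsv[...,2]>120)
if m.sum()>10:
    P=pts(c,d,m); T=P[P[:,2]>.143]; print(len(P),len(T),P.mean(0).round(4)); print(T.mean(0),rect(T))
print(c['pose'].round(3))
plan([.563,-.192,.20],[180,0,80.1])
E
```

```text
1173 1156 [ 0.5692 -0.2491  0.2567]
[ 0.56938316 -0.25059549  0.26028075] (array([ 561.9, -248. ]), array([140.2, 107.4]), 79.1)
[[ 0.985 -0.166 -0.048  0.551]
 [-0.173 -0.948 -0.269 -0.259]
 [-0.001  0.273 -0.962  0.45 ]
 [ 0.     0.     0.     1.   ]]
t 2.15 [ 0.5371 -0.3346  0.2502] [-179.9    0.    80. ] op 0.996 F [-0.4 -0.6 -0.1]
row [0.7245 0.0037 0.2508] [-0.0002  0.     -0.0003]
```

View pics/w1.png

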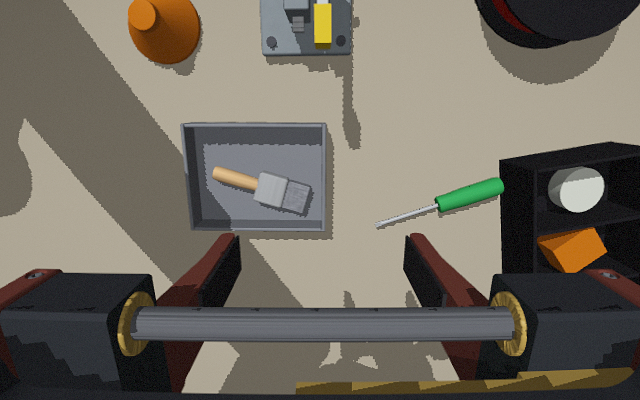

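The tab is at (323,25) and lines up with the middle between the fingers (about 323). I'll measure it again using only those pixels.

```bash
python3 - <<'E'
from h import *
c=robot.get_calibration("wrist"); p,d=robot.capture("wrist")
hsv=cv2.cvtColor(p,cv2.COLOR_RGB2HSV)
m=(hsv[...,0]>18)&(hsv[...,0]<35)&(hsv[...,1]>150)&(hsv[...,2]>120); m[100:]=False
P=pts(c,d,m); T=P[(P[:,2]>.14)&(P[:,2]<.16)]; print(len(P),len(T)); print(T.mean(0),rect(T),T.min(0),T.max(0))
E
```

```text
665 664
[ 0.56265681 -0.1923357   0.14887442] (array([ 562.6, -192.2]), array([30.5, 13.5]), 80.1) [ 0.55343857 -0.20828529  0.14652463] [ 0.57154115 -0.17694589  0.15107587]
```

Call:
{"op": "play_rows", "data": {"targets": [[0.2,0,0,0,0,0],[0.45,0,0,0,0,0],[0.65,0,0.1,0,0,0],[0.72,0.003,0.25,0,0,0],[0.723,0.003,0.3,0,0,0],[0.723,0.003,0.4,0,0,0],[0.723,0.003,0.5,0,0,0],[0.723,0.003,0.6,0,0,0],[0.723,0.003,0.68,0,0,0],[0.723,0.003,0.68,0,0,0],[0.723,0.003,0.68,0,0,0]], "jaw": -0.2}}

```text
time: 3.3
ee_pos: [0.563, -0.1937, 0.115]
eef_rot: [180.0, 0.0, 79.9]
force: [0.1, 0.4, 0.8]
opening: 0.598
```

```bash
python3 - <<'E'
from h import *
c=robot.get_calibration("wrist"); p,d=robot.capture("wrist")
cv2.imwrite("pics/w2.png",p[:,:,::-1])
plan([.5626,-.1922,.114],[180,0,80.1])
E
```

```text
t 3.35 [ 0.5637 -0.1936  0.1155] [179.9   0.   79.9] op 0.599 F [-0.5  1.  -0.3]
row [ 0.0061 -0.0065  0.0076] [ 0.0002  0.0001 -0.0005]
```

View pics/w2.png

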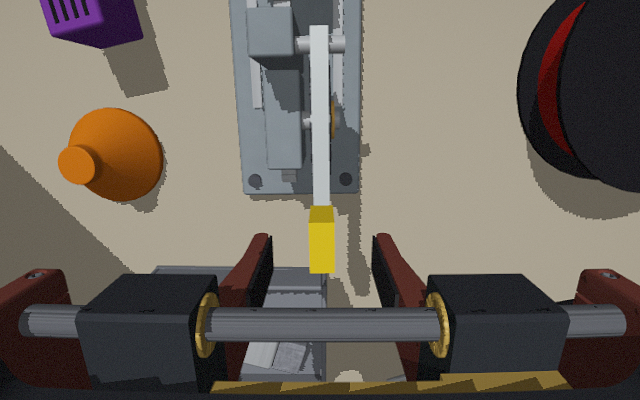

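The tab sits centred between the pads at (321,240). Closing.

Call:
{"op": "play_rows", "data": {"targets": [[0.006,0,0,0,0,0],[0.006,0,0,0,0,0],[0.006,0,0,0,0,0],[0.006,0,0,0,0,0],[0.006,0,0,0,0,0],[0.006,0,0,0,0,0],[0.006,0,0,0,0,0]], "jaw": 1, "squeeze": 25}}

```text
time: 4.05
ee_pos: [0.5635, -0.1908, 0.1144]
eef_rot: [-180.0, -0.0, 80.0]
force: [-0.4, -0.5, 0.4]
opening: 0.015
```

The opening is 0.015, but 14 mm should read about 0.16, so the fingers missed the tab. Looking again.

```bash
python3 - <<'E'
from h import *
c=robot.get_calibration("wrist"); p,d=robot.capture("wrist")
cv2.imwrite("pics/w3.png",p[:,:,::-1])
p,d=robot.capture("scene")
cv2.imwrite("pics/s3.png",cv2.resize(p[80:230,200:400,::-1],None,fx=4,fy=4))
print(robot.get_obs()['opening'],robot.get_obs()['force'])
E
```

```text
0.008388921407688476 [-0.01143888 -0.47943348  0.38241073]
```

View pics/w3.png

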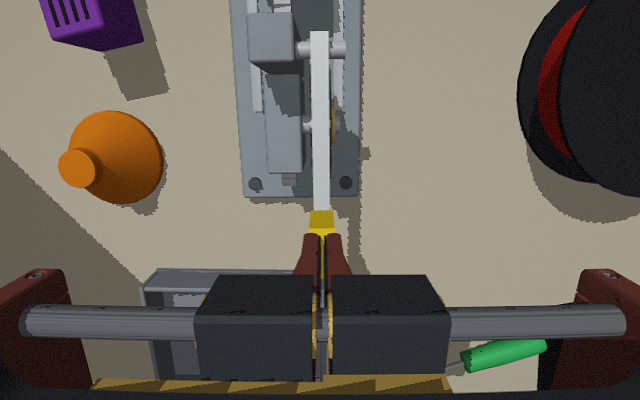

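View pics/s3.png

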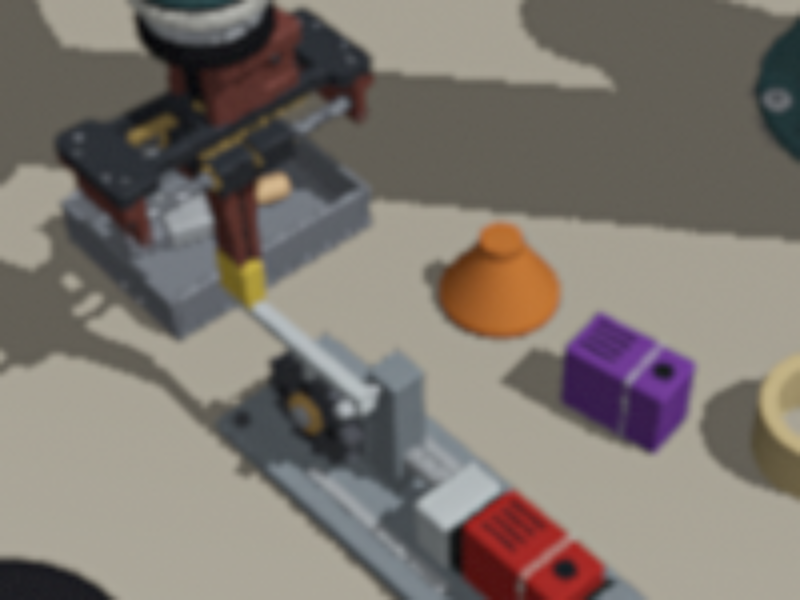

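```bash
python3 - <<'E'
from h import *
c=robot.get_calibration("wrist"); o=robot.get_obs(); p,d=robot.capture("wrist")
print(o['ee_pos'],o['eef_rot'],o['joint_positions'].round(2)); print(c['pose'].round(4))
hsv=cv2.cvtColor(p,cv2.COLOR_RGB2HSV)
m=(hsv[...,0]>18)&(hsv[...,0]<35)&(hsv[...,1]>150)&(hsv[...,2]>120); m[260:]=False;m[:,:290]=False;m[:,360:]=False
P=pts(c,d,m);print("yellow",len(P),P.min(0).round(4),P.max(0).round(4))
f=np.zeros_like(m); f[200:270,290:355]=True; f&=((hsv[...,0]<10)|(hsv[...,0]>170))&(hsv[...,1]>80)
P=pts(c,d,f);print("finger",len(P),P.min(0).round(4),P.max(0).round(4),P[P[:,2]<.16].round(3)[::40])
for r in range(205,275,5): print(r,[ (x,tuple(p[r,x]),pts(c,d,np.eye(1,256000,r*640+x).reshape(400,640)>0).round(3).tolist()) for x in (321,312)])
q=p[180:300,260:390]; cv2.imwrite("pics/w3c.png",cv2.resize(q[:,:,::-1],None,fx=5,fy=5,interpolation=cv2.INTER_NEAREST))
E
```

```text
[ 0.56352154 -0.19077888  0.11440762] [-1.79992951e+02 -9.01671222e-03  8.00316731e+01] [-2.536e+01  2.414e+01  9.175e+01  1.000e-02  6.413e+01 -1.539e+01]
[[ 9.849e-01 -1.662e-01 -4.740e-02  5.763e-01]
 [-1.729e-01 -9.475e-01 -2.688e-01 -1.163e-01]
 [-2.000e-04  2.730e-01 -9.620e-01  3.147e-01]
 [ 0.000e+00  0.000e+00  0.000e+00  1.000e+00]]
yellow 574 [ 5.582e-01 -2.389e-01 -5.000e-04] [ 0.5835 -0.1209  0.1579]
finger 1217 [ 5.548e-01 -2.782e-01 -4.000e-04] [ 0.5758 -0.1765  0.1948] [[ 0.558 -0.177  0.153]
 [ 0.56  -0.178  0.156]
 [ 0.572 -0.18   0.158]
 [ 0.575 -0.278 -0.   ]]
205 [(321, (np.uint8(179), np.uint8(183), np.uint8(184)), [[0.565, -0.174, 0.117]]), (312, (np.uint8(99), np.uint8(93), np.uint8(79)), [[0.55, -0.207, 0.0]])]
210 [(321, (np.uint8(166), np.uint8(153), np.uint8(86)), [[0.565, -0.177, 0.117]]), (312, (np.uint8(132), np.uint8(119), np.uint8(58)), [[0.559, -0.176, 0.117]])]
215 [(321, (np.uint8(162), np.uint8(138), np.uint8(20)), [[0.565, -0.178, 0.127]]), (312, (np.uint8(162), np.uint8(139), np.uint8(19)), [[0.56, -0.176, 0.127]])]
220 [(321, (np.uint8(160), np
[... 1020 characters left out ...]
uint8(80), np.uint8(42), np.uint8(35)), [[0.561, -0.178, 0.174]])]
255 [(321, (np.uint8(65), np.uint8(56), np.uint8(11)), [[0.565, -0.18, 0.176]]), (312, (np.uint8(85), np.uint8(47), np.uint8(42)), [[0.561, -0.178, 0.18]])]
260 [(321, (np.uint8(70), np.uint8(60), np.uint8(23)), [[0.564, -0.183, 0.176]]), (312, (np.uint8(85), np.uint8(48), np.uint8(40)), [[0.561, -0.178, 0.185]])]
265 [(321, (np.uint8(71), np.uint8(60), np.uint8(25)), [[0.564, -0.184, 0.178]]), (312, (np.uint8(81), np.uint8(43), np.uint8(35)), [[0.561, -0.178, 0.189]])]
270 [(321, (np.uint8(72), np.uint8(59), np.uint8(27)), [[0.563, -0.187, 0.178]]), (312, (np.uint8(83), np.uint8(44), np.uint8(36)), [[0.561, -0.178, 0.194]])]
```

View pics/w3c.png

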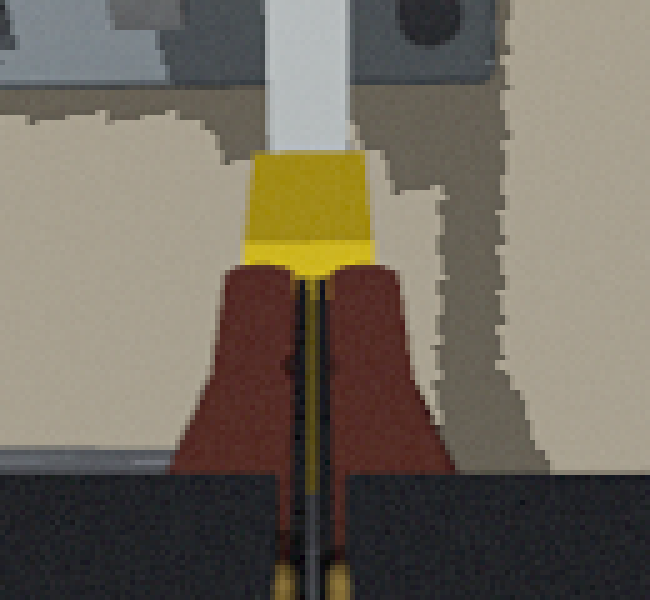

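The shut fingertips read about z = 0.153 in depth, just above the tab's top, while the reported TCP is 0.114. I'll open and measure the tips.

Call:
{"op": "play_rows", "data": {"targets": [[0,0,0,0,0,0],[0,0,0,0,0,0],[0,0,0,0,0,0],[0,0,0,0,0,0]], "jaw": -0.2}}

```text
time: 4.6
ee_pos: [0.5636, -0.1908, 0.1145]
eef_rot: [180.0, -0.0, 80.0]
force: [-0.0, 0.2, -0.0]
opening: 0.325
```

```bash
python3 - <<'E'
from h import *
c=robot.get_calibration("wrist"); o=robot.get_obs(); p,d=robot.capture("wrist")
print(o['time'],o['ee_pos'],o['opening'])
np.savez("w4.npz",p=p,d=d,pose=c['pose'])
cv2.imwrite("pics/w4c.png",cv2.resize(p[180:330,190:450,::-1],None,fx=3,fy=3,interpolation=cv2.INTER_NEAREST))
for x in (262,268,272,376,382,388):
  for r in range(230,276,6):
    P=pts(c,d,np.eye(1,256000,r*640+x).reshape(400,640)>0).round(3).tolist(); print(x,r,p[r,x].tolist(),P)
E
```

```text
4.6 [ 0.56355536 -0.19083281  0.1144696 ] 0.3252534271635809
262 230 [170, 163, 146] [[0.495, -0.224, -0.0]]
262 236 [170, 163, 146] [[0.494, -0.231, -0.001]]
262 242 [169, 162, 145] [[0.492, -0.237, -0.0]]
262 248 [170, 163, 145] [[0.491, -0.244, 0.0]]
262 254 [172, 165, 149] [[0.489, -0.251, -0.001]]
262 260 [169, 162, 146] [[0.488, -0.257, 0.0]]
262 266 [150, 140, 124] [[0.486, -0.264, 0.001]]
262 272 [87, 46, 41] [[0.542, -0.175, 0.196]]
268 230 [169, 162, 143] [[0.501, -0.226, -0.001]]
268 236 [170, 164, 148] [[0.5, -0.232, -0.001]]
268 242 [169, 162, 144] [[0.499, -0.238, 0.001]]
268 248 [171, 162, 145] [[0.497, -0.245, 0.0]]
268 254 [172, 166, 149] [[0.496, -0.251, 0.0]]
268 260 [78, 36, 29] [[0.543, -0.175, 0.186]]
268 266 [85, 46, 39] [[0.543, -0.175, 0.19]]
268 272 [80, 39, 32] [[0.544, -0.176, 0.195]]
272 230 [170, 162, 147] [[0.505, -0.226, 0.0]]
272 236 [169, 161, 145] [[0.504, -0.233, -0.001]]
272 242 [171, 163, 147] [[0.503, -0.239, 0.0]]
272 248 [141, 131, 116] [[0.542, -0.175, 0.171]]
272 254 [82, 43, 36] [[0.543, -0.176, 0.178]]
272 260 [85, 47, 37] [[0.544, -0.175,
[... 548 characters left out ...]
 [[0.615, -0.252, -0.0]]
382 242 [171, 161, 146] [[0.614, -0.258, 0.001]]
382 248 [170, 162, 146] [[0.613, -0.265, 0.001]]
382 254 [172, 163, 147] [[0.612, -0.272, -0.001]]
382 260 [170, 162, 148] [[0.612, -0.279, -0.0]]
382 266 [161, 154, 136] [[0.611, -0.286, -0.0]]
382 272 [85, 48, 39] [[0.589, -0.183, 0.195]]
388 230 [169, 162, 144] [[0.622, -0.246, 0.001]]
388 236 [170, 162, 145] [[0.621, -0.253, 0.0]]
388 242 [171, 164, 149] [[0.62, -0.26, -0.0]]
388 248 [170, 162, 145] [[0.62, -0.267, -0.001]]
388 254 [170, 163, 148] [[0.618, -0.273, 0.001]]
388 260 [170, 162, 144] [[0.618, -0.28, -0.001]]
388 266 [171, 165, 148] [[0.617, -0.287, 0.001]]
388 272 [172, 164, 145] [[0.616, -0.294, -0.0]]
```

View pics/w4c.png

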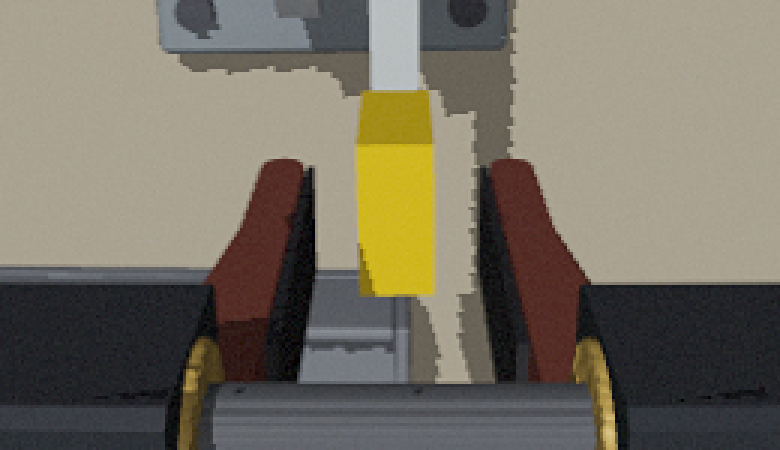

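```bash
python3 - <<'E'
from h import *
w=np.load("w4.npz");p=w['p'];d=w['d'];c=robot.get_calibration("wrist");c['pose']=w['pose']
h=cv2.cvtColor(p,cv2.COLOR_RGB2HSV)
f=((h[...,0]<10)|(h[...,0]>170))&(h[...,1]>110); 
for a,b in ((255,295),(350,385)):
    g=np.zeros_like(f); g[225:275,a:b]=f[225:275,a:b]; P=pts(c,d,g); print(len(P),P.min(0).round(4),P.max(0).round(4),np.percentile(P[:,2],[1,5]).round(4))
# body bottom (dark block) depth
g=np.zeros_like(f); g[280:300,200:250]=True; P=pts(c,d,g); print("body",np.percentile(P[:,2],[5,50,95]).round(3))
E
```

```text
733 [ 0.5401 -0.1934  0.1532] [ 0.5496 -0.1742  0.1987] [0.154  0.1572]
738 [ 0.5786 -0.1854  0.1525] [ 0.59   -0.181   0.1984] [0.154  0.1573]
body [0.241 0.245 0.249]
```

Both tips end at z ≈ 0.153 with the TCP at 0.1145, so the physical tips are about 38 mm short of the reported TCP. I'll allow for that and go 34 mm lower, in small steps while watching the force.

Call:
{"op": "play_rows", "data": {"targets": [[-0.005,-0.005,0.04,0,0,0],[-0.005,-0.005,0.08,0,0,0],[-0.005,-0.005,0.12,0,0,0],[-0.005,-0.005,0.16,0,0,0],[-0.005,-0.005,0.17,0,0,0],[-0.005,-0.005,0.17,0,0,0]], "jaw": -0.2}}

```text
time: 5.25
ee_pos: [0.562, -0.1914, 0.0797]
eef_rot: [-179.9, -0.0, 80.0]
force: [0.3, -0.8, -0.3]
opening: 0.601
```

Call:
{"op": "play_rows", "data": {"targets": [[0,0,0,0,0,0],[0,0,0,0,0,0],[0,0,0,0,0,0],[0,0,0,0,0,0],[0,0,0,0,0,0],[0,0,0,0,0,0],[0,0,0,0,0,0]], "jaw": 1, "squeeze": 25}}

```text
time: 5.95
ee_pos: [0.5631, -0.1918, 0.0807]
eef_rot: [179.9, 0.0, 80.1]
force: [2.8, -0.2, -0.2]
opening: 0.16
```

Opening 0.16 is 14 mm, so the tab is gripped. Lifting along the arc and holding.

Call:
{"op": "play_rows", "data": {"targets": [[-0.004,0,-0.022,0,-0.0064,0],[-0.008,0,-0.044,0,-0.0127,0],[-0.011,0,-0.067,0,-0.019,0],[-0.013,0,-0.089,0,-0.0255,0],[-0.014,0,-0.112,0,-0.032,0],[-0.014,0,-0.134,0,-0.038,0],[-0.013,0,-0.157,0,-0.0445,0],[-0.012,0,-0.18,0,-0.051,0],[-0.012,0,-0.18,0,-0.051,0],[-0.012,0,-0.18,0,-0.051,0]]}}

```text
time: 6.95
ee_pos: [0.5625, -0.1939, 0.1161]
eef_rot: [180.0, 18.3, 80.1]
force: [3.1, -2.5, -4.8]
opening: 0.161
```

```bash
python3 - <<'E'
from h import *
p,d=robot.capture("scene")
cv2.imwrite("pics/s5.png",cv2.resize(p[100:260,220:380,::-1],None,fx=3.7,fy=3.7))
print(robot.get_obs()['opening'],robot.get_obs()['force'])
E
```

```text
0.15724396103495983 [ 3.1459775  -0.39408974 -5.64659802]
```

View pics/s5.png

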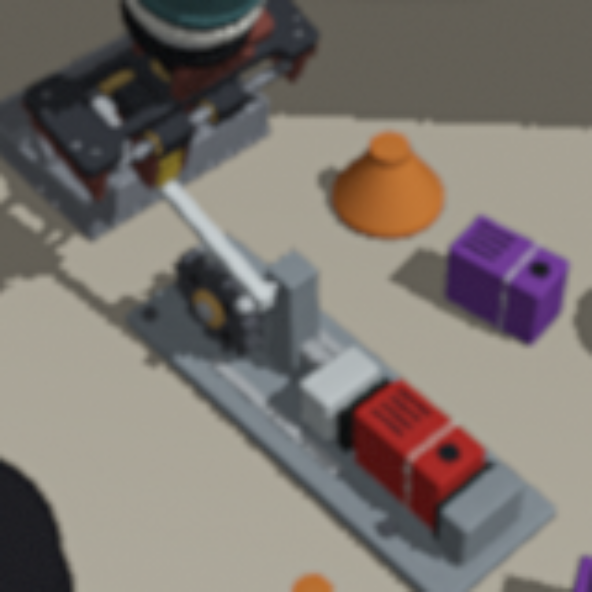

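The pawl arm is raised off the wheel, with the tab in the fingers at (170,165), and the jaw has just started to open a gap at (350,420). Holding for the back-off.

Call:
{"op": "play_rows", "data": {"targets": [[0,0,0,0,0,0],[0,0,0,0,0,0],[0,0,0,0,0,0],[0,0,0,0,0,0],[0,0,0,0,0,0],[0,0,0,0,0,0],[0,0,0,0,0,0],[0,0,0,0,0,0],[0,0,0,0,0,0],[0,0,0,0,0,0],[0,0,0,0,0,0],[0,0,0,0,0,0]]}}

```text
time: 8.2
ee_pos: [0.5624, -0.1939, 0.1162]
eef_rot: [180.0, 18.3, 80.0]
force: [5.5, 0.9, -7.0]
opening: 0.164
```

Call:
{"op": "play_rows", "data": {"targets": [[0,0,0,0,0,0],[0,0,0,0,0,0],[0,0,0,0,0,0],[0,0,0,0,0,0],[0,0,0,0,0,0],[0,0,0,0,0,0],[0,0,0,0,0,0],[0,0,0,0,0,0],[0,0,0,0,0,0],[0,0,0,0,0,0],[0,0,0,0,0,0],[0,0,0,0,0,0]]}}

```text
time: 9.4
ee_pos: [0.5625, -0.1939, 0.1162]
eef_rot: [179.9, 18.3, 80.0]
force: [4.4, -0.5, -7.3]
opening: 0.161
```

```bash
cat > jaw.py <<'E'
from h import *
def jaw(tag):
    p,d=robot.capture("scene"); c=robot.get_calibration("scene")
    cv2.imwrite(f"pics/s_{tag}.png",cv2.resize(p[100:260,220:380,::-1],None,fx=3.7,fy=3.7))
    P=pts(c,d,np.ones(d.shape,bool)); 
    e=np.array([.171,.985]); ex=np.array([.985,-.171]); o=np.array([.583,.053])
    y=(P[:,:2]-o)@e+.085; x=(P[:,:2]-o)@ex
    m=(abs(x)<.02)&(P[:,2]>.055)&(P[:,2]<.066)&(y>-.025)&(y<.05); print("jaw top y range",np.percentile(y[m],[2,50,98]).round(4),m.sum())
    h=cv2.cvtColor(p,cv2.COLOR_RGB2HSV); m=np.zeros(d.shape,bool); b=(slice(190,250),slice(300,365)); m[b]=((h[b][...,0]<8)|(h[b][...,0]>172))&(h[b][...,1]>130)
    P=pts(c,d,m); P=P[abs(P[:,2]-.075)<.008]; print("red",len(P),P.mean(0).round(4),rect(P))
    o=robot.get_obs();print(o['time'],o['opening'],o['force'].round(1))
E
python3 -c "
from jaw import *
jaw('a')"
```

```text
jaw top y range [-0.0175  0.0016  0.0258] 195
red 471 [0.5869 0.0536 0.0731] (array([585.4,  53.7]), array([79.9, 42.8]), 81.1)
9.45 0.1588326932425955 [ 6.   0.7 -7.5]
```

View pics/s_a.png

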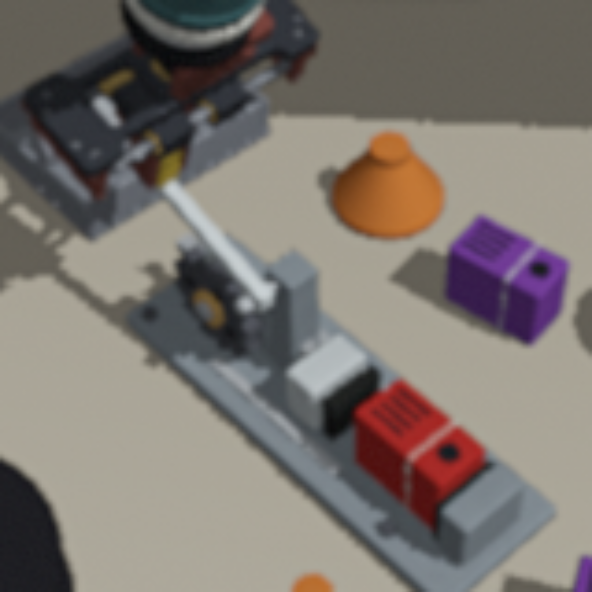

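The jaw has clearly moved back from the housing, and a gap shows at (360,410). I'll hold a bit longer and check that it has stopped.

Call:
{"op": "play_rows", "data": {"targets": [[0,0,0,0,0,0],[0,0,0,0,0,0],[0,0,0,0,0,0],[0,0,0,0,0,0],[0,0,0,0,0,0],[0,0,0,0,0,0],[0,0,0,0,0,0],[0,0,0,0,0,0],[0,0,0,0,0,0],[0,0,0,0,0,0],[0,0,0,0,0,0],[0,0,0,0,0,0]]}}

```text
time: 10.65
ee_pos: [0.5625, -0.1939, 0.1162]
eef_rot: [179.9, 18.3, 80.0]
force: [5.4, -0.0, -7.5]
opening: 0.157
```

```bash
python3 -c "
from jaw import *
jaw('b')"; python3 - <<'E'
import cv2
a=cv2.imread('pics/s5.png');b=cv2.imread('pics/s_a.png');c=cv2.imread('pics/s_b.png')
print(cv2.absdiff(b[300:500,250:400],c[300:500,250:400]).mean(),cv2.absdiff(a[300:500,250:400],b[300:500,250:400]).mean())
E
```

```text
jaw top y range [-0.0174  0.0016  0.0258] 193
red 459 [0.5867 0.0533 0.0732] (array([585.1,  53. ]), array([79.4, 42.5]), 80.8)
10.7 0.16148487519846305 [ 4.1  0.4 -6.5]
0.44601111111111114 13.163133333333333
```

The jaw has stopped. Its back edge is at clamp y −17.4 mm against about +5 when clamped, which is about 23 mm of travel. The housing hasn't moved. Lowering the pawl gently.

```bash
python3 -c "
from h import *
plan([.5627,-.1918,.0805],[180,0,80.1])"
```

```text
t 10.7 [ 0.5624 -0.1939  0.1162] [180.   18.3  80. ] op 0.161 F [ 4.1  0.4 -6.5]
row [ 0.0659 -0.0006  0.1663] [ 0.0001  0.0508 -0.0002]
```

Call:
{"op": "play_rows", "data": {"targets": [[0.006,0,0.021,0,0.0064,0],[0.013,0,0.042,0,0.0127,0],[0.02,0,0.063,0,0.019,0],[0.028,0,0.084,0,0.0255,0],[0.037,0,0.105,0,0.032,0],[0.046,0,0.126,0,0.038,0],[0.056,0,0.146,0,0.0445,0],[0.066,0,0.166,0,0.051,0],[0.066,0,0.166,0,0.051,0]]}}

```text
time: 11.6
ee_pos: [0.5631, -0.1915, 0.0819]
eef_rot: [179.9, -0.2, 79.9]
force: [4.0, 5.8, 5.7]
opening: 0.158
```

Call:
{"op": "play_rows", "data": {"targets": [[0,0,0,0,0,0],[0,0,0,0,0,0],[0,0,0,0,0,0],[0,0,0,0,0,0],[0,0,0,0,0,0]], "jaw": -0.2}}

```text
time: 12.1
ee_pos: [0.562, -0.1918, 0.0807]
eef_rot: [-180.0, -0.0, 80.0]
force: [0.1, 0.9, 0.8]
opening: 0.57
```

Call:
{"op": "play_rows", "data": {"targets": [[0,0,-0.1,0,0,0],[0,0,-0.25,0,0,0],[0,0,-0.45,0,0,0],[0,0,-0.6,0,0,0],[0.1,0,-0.7,0,0,0],[0.3,0,-0.7,0,0,0],[0.5,0,-0.7,0,0,0],[0.7,0,-0.7,0,0,0],[0.7,0,-0.7,0,0,0]], "jaw": -1}}

```text
time: 13.0
ee_pos: [0.5866, -0.0496, 0.2208]
eef_rot: [-180.0, -0.1, 80.3]
force: [-0.5, -0.2, 0.0]
opening: 1.0
```

```bash
python3 - <<'E'
from jaw import *
jaw('c')
c=robot.get_calibration("wrist"); p,d=robot.capture("wrist"); cv2.imwrite("pics/w6.png",p[:,:,::-1])
h=cv2.cvtColor(p,cv2.COLOR_RGB2HSV); m=((h[...,0]<8)|(h[...,0]>172))&(h[...,1]>130); m[210:]=False
P=pts(c,d,m); P=P[abs(P[:,2]-.075)<.008]
if len(P)>20: print("wrist red",len(P),P.mean(0).round(4),rect(P))
plan([.5805,.0525,.19],[180,0,80.1])
E
```

```text
jaw top y range [-0.0176  0.0003  0.0253] 189
red 462 [0.5867 0.0535 0.0732] (array([585.3,  53.5]), array([79.3, 43. ]), 80.4)
13.05 0.9987831170805334 [-0.1 -0.7 -0.7]
wrist red 3093 [0.5825 0.053  0.0749] (array([582.3,  52.8]), array([79.2, 43.3]), 80.9)
t 13.1 [ 0.5864 -0.0534  0.2207] [-180.     0.    80.2] op 1.0 F [ 0.7 -0.7 -0.4]
row [ 0.5169 -0.1193  0.1533] [-0.0001  0.0001  0.0002]
```

View pics/w6.png

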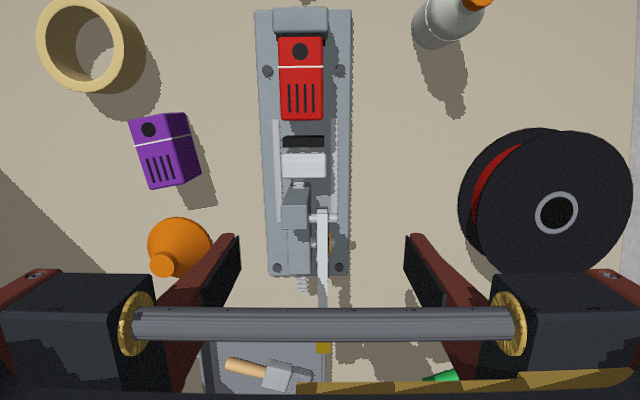

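View pics/s_c.png

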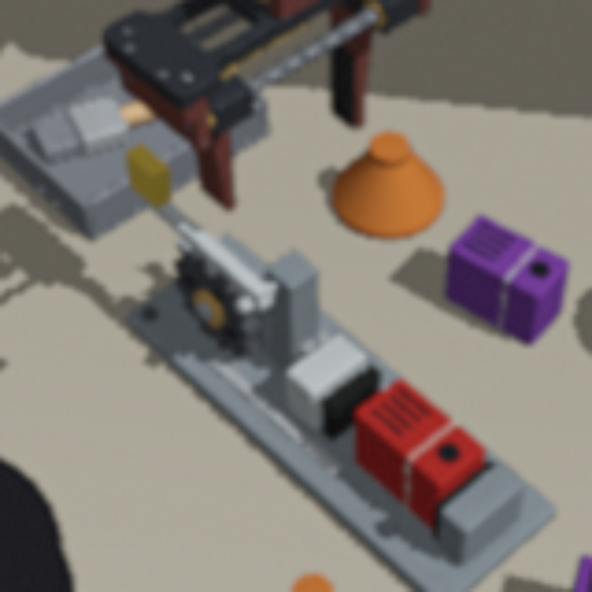

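The jaw stays back at −17.6 mm with the pawl down. The housing is at wrist (301,78), which is world (0.582, 0.053). The glue bottle at wrist (445,20) is close, so I'll check its clearance to the gripper body and measure the tray.

```bash
python3 - <<'E'
from h import *
for n in ("top","wrist"):
    c=robot.get_calibration(n); p,d=robot.capture(n)
    for l in ("glue","tray_blue"):
        for r in robot.masks_of(n,l)[:1]:
            P=pts(c,d,r["pixels"]); P=P[P[:,2]>.03]; print(n,l,r['score'],P.mean(0).round(3),rect(P),P[:,2].max().round(3))
            if l=="glue":
                e=np.array([.166,.986]);ex=np.array([.986,-.166]);q=P[:,:2]-[.5823,.0528]
                for a,b in((.03,.1),(.1,.14)):
                    s=(P[:,2]>a)&(P[:,2]<b)
                    if s.sum():print(a,b,"clampx",np.percentile(q[s]@ex,[2,98]).round(3),"y",np.percentile(q[s]@e,[2,98]).round(3))
plan([.5823,.0528,.15],[180,0,80.6])
E
```

```text
top glue 0.7 [0.732 0.089 0.093] (array([737.1,  90.6]), array([50.4, 51.3]), 56.7) 0.135
0.03 0.1 clampx [0.122 0.17 ] y [0.038 0.085]
0.1 0.14 clampx [0.136 0.159] y [0.052 0.075]<stdin>:6: RuntimeWarning: Mean of empty slice.
  ret = um.true_divide(
Traceback (most recent call last):
ValueError: zero-size array to reduction operation maximum which has no identity
```

The glue starts at clamp x +122 mm and the body reaches ±89 mm, so it is clear. The blue tray rim is centred at (0.432, 0.340), with its y axis at 75.8°. Approaching above the housing.

```bash
python3 - <<'E'
from h import *
plan([.5823,.0528,.10],[180,0,80.6])
E
```

```text
t 13.25 [ 0.5863 -0.0552  0.2207] [-180.    0.   80.] op 0.999 F [-0.3  0.  -0.4]
row [ 0.5286 -0.1137  0.6033] [-0.      0.0001 -0.0017]
```

Call:
{"op": "play_rows", "data": {"targets": [[0.2,-0.05,0,0,0,0],[0.4,-0.11,0,0,0,-0.001],[0.528,-0.114,0.15,0,0,-0.0017],[0.528,-0.114,0.35,0,0,-0.0017],[0.528,-0.114,0.55,0,0,-0.0017],[0.528,-0.114,0.6,0,0,-0.0017],[0.528,-0.114,0.6,0,0,-0.0017],[0.528,-0.114,0.6,0,0,-0.0017]]}}

```text
time: 14.05
ee_pos: [0.5837, 0.053, 0.1022]
eef_rot: [179.9, -0.0, 80.6]
force: [1.0, 0.0, -0.1]
opening: 1.0
```

```bash
python3 - <<'E'
from h import *
c=robot.get_calibration("wrist"); p,d=robot.capture("wrist"); cv2.imwrite("pics/w7.png",p[:,:,::-1])
h=cv2.cvtColor(p,cv2.COLOR_RGB2HSV); m=((h[...,0]<8)|(h[...,0]>172))&(h[...,1]>130); 
P=pts(c,d,m); P=P[abs(P[:,2]-.075)<.006]
if len(P)>20: print("wrist red",len(P),P.mean(0).round(4),rect(P))
plan([.5823,.0528,.002],[180,0,80.6])
E
```

```text
wrist red 5217 [0.5828 0.0554 0.0748] (array([582.5,  53.1]), array([79.8, 43.3]), 80.7)
t 14.1 [0.5843 0.0532 0.1028] [179.8  -0.   80.6] op 0.999 F [ 0.  -0.2  0.5]
row [-0.0038 -0.011   0.5039] [ 0.0005 -0.0001 -0.    ]
```

View pics/w7.png

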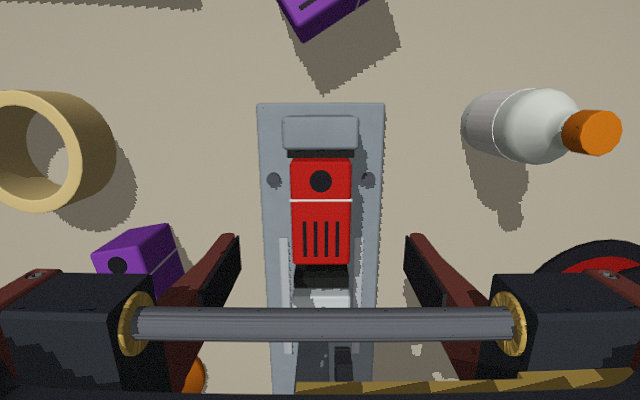

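The housing is centred between the fingers, at (321,212) against 321, and nothing lies under the fingertips. Descending and gripping.

Call:
{"op": "play_rows", "data": {"targets": [[0,-0.005,0.15,0,0,0],[0,-0.006,0.3,0,0,0],[0,-0.006,0.4,0,0,0],[0,-0.006,0.47,0,0,0],[0,-0.006,0.5,0,0,0],[0,-0.006,0.5,0,0,0],[0,-0.006,0.5,0,0,0]]}}

```text
time: 14.8
ee_pos: [0.5824, 0.054, 0.0019]
eef_rot: [179.9, -0.0, 80.6]
force: [-0.3, 0.5, -0.4]
opening: 0.997
```

Call:
{"op": "play_rows", "data": {"targets": [[0,0,0,0,0,0],[0,0,0,0,0,0],[0,0,0,0,0,0],[0,0,0,0,0,0],[0,0,0,0,0,0],[0,0,0,0,0,0],[0,0,0,0,0,0]], "jaw": 1, "squeeze": 30}}

```text
time: 15.5
ee_pos: [0.5814, 0.054, 0.0009]
eef_rot: [180.0, -0.0, 80.6]
force: [-0.2, -0.6, 0.1]
opening: 0.498
```

```bash
python3 -c "
from jaw import *
jaw('d')"
```

```text
jaw top y range [-0.0181 -0.0068  0.0061] 105
red 195 [0.5874 0.0757 0.0732] (array([588.3,  54.2]), array([77.8, 55.3]), 83.1)
15.55 0.4980660259168927 [ 0.7 -1.4  1.2]
```

View pics/s_d.png

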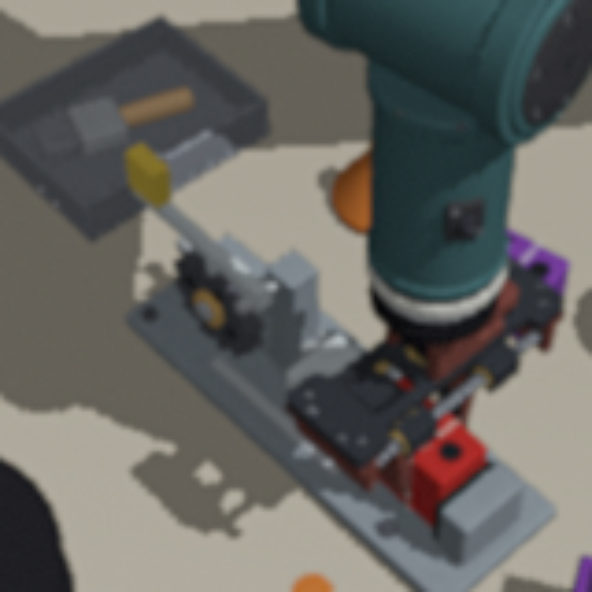

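Opening 0.498 is 43.8 mm, so the housing is gripped across its 44 mm. Lifting straight up.

Call:
{"op": "play_rows", "data": {"targets": [[0,0,-0.05,0,0,0],[0,0,-0.12,0,0,0],[0,0,-0.2,0,0,0],[0,0,-0.3,0,0,0],[0,0,-0.4,0,0,0],[0,0,-0.5,0,0,0],[0,0,-0.6,0,0,0],[0,0,-0.7,0,0,0],[0,0,-0.7,0,0,0],[0,0,-0.7,0,0,0]]}}

```text
time: 16.55
ee_pos: [0.5814, 0.0541, 0.1415]
eef_rot: [179.9, -0.0, 80.6]
force: [0.3, 0.1, -1.4]
opening: 0.506
```

```bash
python3 - <<'E'
from h import *
p,d=robot.capture("scene"); cv2.imwrite("pics/s8.png",p[:,:,::-1])
c=robot.get_calibration("scene")
for n in ("scene","top"):
    if n=="top": p,d=robot.capture("top"); c=robot.get_calibration("top")
    h=cv2.cvtColor(p,cv2.COLOR_RGB2HSV); m=(h[...,0]>108)&(h[...,0]<122)&(h[...,1]>150)
    n_,lab,st,_=cv2.connectedComponentsWithStats(m.astype(np.uint8)); k=1+st[1:,4].argmax(); P=pts(c,d,lab==k)
    r=P[(P[:,2]>.034)&(P[:,2]<.045)]; f=P[abs(P[:,2]-.005)<.004]; print(n,len(P),"rim",rect(r),"all",rect(P),"floor",rect(f),np.median(f[:,2]))
plan([.432,.340,.15],[180,0,76])
E
```

```text
scene 4252 rim (array([436.4, 340.1]), array([139.1, 180.4]), 76.3) all (array([436.4, 340. ]), array([139.1, 180.5]), 76.3) floor (array([436.6, 338.7]), array([136., 180.]), 76.6) 0.003856895419019901
top 2094 rim (array([431.4, 339.3]), array([137.8, 177.8]), 76.3) all (array([431.4, 339.3]), array([137.8, 177.9]), 76.3) floor (array([435.9, 339.3]), array([120.2, 162.4]), 75.8) 0.00479078197585503
t 16.65 [0.5802 0.0541 0.14  ] [-179.9    0.    80.6] op 0.499 F [-0.2  0.4 -2.2]
row [ 1.2899 -0.9639 -0.0484] [-0.0003  0.      0.0129]
```

View pics/s8.png

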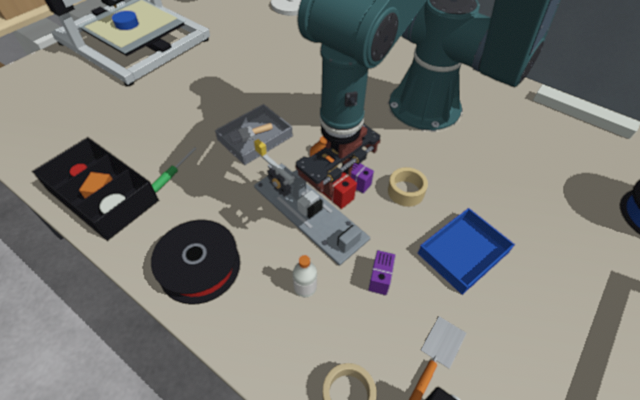

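The red housing is lifted clear in the gripper at (343,190), and the clamp is empty. The tray centre is about (0.434, 0.340). Carrying it across.

Call:
{"op": "play_rows", "data": {"targets": [[0.08,-0.06,0,0,0,0],[0.2,-0.15,0,0,0,0],[0.34,-0.25,0,0,0,0.002],[0.48,-0.36,0,0,0,0.004],[0.62,-0.46,0,0,0,0.006],[0.76,-0.56,0,0,0,0.008],[0.88,-0.65,0,0,0,0.01],[0.95,-0.7,0,0,0,0.012],[0.95,-0.7,0,0,0,0.012]]}}

```text
time: 17.55
ee_pos: [0.4718, 0.2657, 0.1396]
eef_rot: [-179.9, 0.1, 76.5]
force: [0.6, -0.8, -0.7]
opening: 0.497
```

```bash
python3 - <<'E'
from h import *
plan([.434,.340,.05],[180,0,76.2])
E
```

```text
t 17.55 [0.4718 0.2657 0.1396] [-1.799e+02  1.000e-01  7.650e+01] op 0.497 F [ 0.6 -0.8 -0.7]
row [ 0.3173 -0.2695  0.4484] [-0.0004  0.0001  0.0007]
```

Call:
{"op": "play_rows", "data": {"targets": [[0.08,-0.07,0,0,0,0],[0.18,-0.15,0,0,0,0],[0.27,-0.23,0,0,0,0],[0.317,-0.27,0.05,0,0,0],[0.317,-0.27,0.15,0,0,0],[0.317,-0.27,0.27,0,0,0],[0.317,-0.27,0.4,0,0,0],[0.317,-0.27,0.45,0,0,0],[0.317,-0.27,0.45,0,0,0]]}}

```text
time: 18.45
ee_pos: [0.4352, 0.3371, 0.0488]
eef_rot: [-179.8, 0.2, 76.3]
force: [-0.1, 0.7, -1.1]
opening: 0.499
```

```bash
python3 - <<'E'
from h import *
c=robot.get_calibration("wrist"); p,d=robot.capture("wrist"); cv2.imwrite("pics/w9.png",p[:,:,::-1])
p,d=robot.capture("scene"); cv2.imwrite("pics/s9.png",cv2.resize(p[150:310,370:570,::-1],None,fx=3.7,fy=3.7))
plan([.434,.340,-.0085],[180,0,76.2])
E
```

```text
t 18.55 [0.437  0.3384 0.051 ] [180.    0.   76.3] op 0.502 F [-0.4  0.5 -1.4]
row [ 0.0042 -0.0162  0.2974] [0.     0.     0.0003]
```

View pics/w9.png

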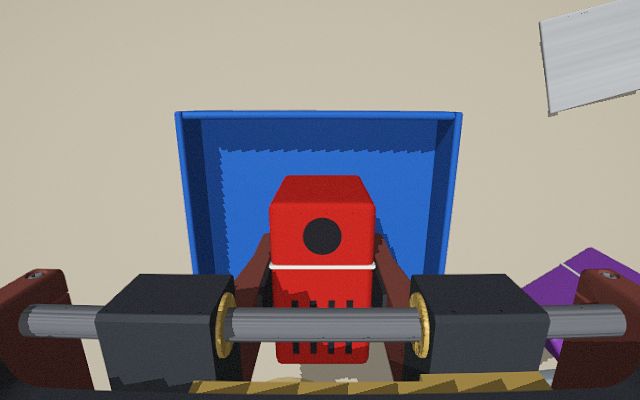

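View pics/s9.png

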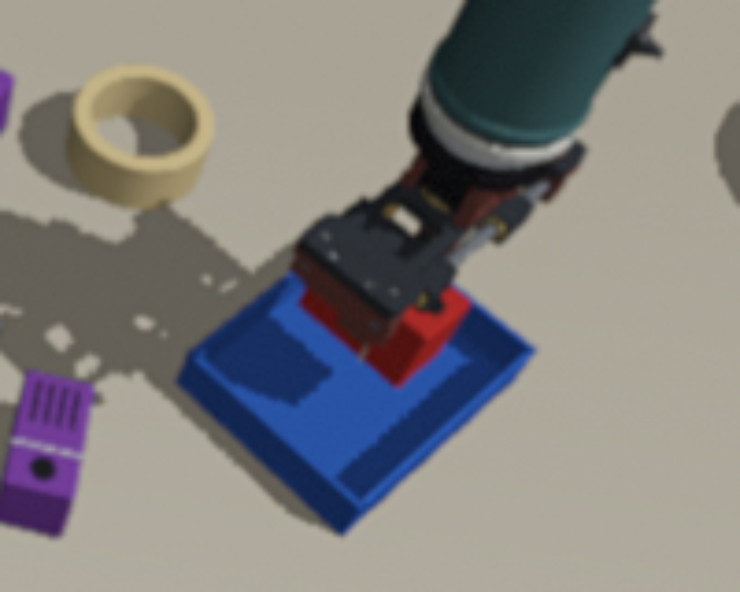

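The housing hangs level over the tray with its long axis along the tray's y. Lowering it, slowly at the end.

Call:
{"op": "play_rows", "data": {"targets": [[0.003,-0.01,0.08,0,0,0],[0.003,-0.01,0.16,0,0,0],[0.003,-0.01,0.22,0,0,0],[0.003,-0.01,0.25,0,0,0],[0.003,-0.01,0.265,0,0,0],[0.003,-0.01,0.275,0,0,0],[0.003,-0.01,0.28,0,0,0],[0.003,-0.01,0.285,0,0,0],[0.003,-0.01,0.285,0,0,0],[0.003,-0.01,0.285,0,0,0]]}}

```text
time: 19.55
ee_pos: [0.4348, 0.3398, -0.006]
eef_rot: [180.0, -0.0, 76.3]
force: [-0.6, -0.7, -0.5]
opening: 0.496
```

Call:
{"op": "play_rows", "data": {"targets": [[0,0,0.005,0,0,0],[0,0,0.01,0,0,0],[0,0,0.01,0,0,0]]}}

```text
time: 19.85
ee_pos: [0.4346, 0.3397, -0.0083]
eef_rot: [-180.0, 0.0, 76.3]
force: [-0.5, -0.2, -1.2]
opening: 0.498
```

Call:
{"op": "play_rows", "data": {"targets": [[0,0,0.005,0,0,0],[0,0,0.01,0,0,0],[0,0,0.01,0,0,0]]}}

```text
time: 20.15
ee_pos: [0.4348, 0.3398, -0.0092]
eef_rot: [180.0, -0.0, 76.3]
force: [-2.5, -0.9, 10.4]
opening: 0.498
```

Contact, with +10 N vertical: the housing is on the tray floor. Opening gently, then straight up.

Call:
{"op": "play_rows", "data": {"targets": [[0,0,-0.003,0,0,0],[0,0,-0.003,0,0,0],[0,0,-0.003,0,0,0],[0,0,-0.003,0,0,0],[0,0,-0.003,0,0,0],[0,0,-0.003,0,0,0]], "jaw": -0.7}}

```text
time: 20.75
ee_pos: [0.4346, 0.3397, -0.0096]
eef_rot: [-180.0, -0.0, 76.3]
force: [-0.1, 0.4, 0.6]
opening: 0.846
```

Call:
{"op": "play_rows", "data": {"targets": [[0,0,-0.1,0,0,0],[0,0,-0.25,0,0,0],[0,0,-0.4,0,0,0],[0,0,-0.6,0,0,0],[0,0,-0.8,0,0,0],[0,0,-0.9,0,0,0],[0,0,-0.9,0,0,0],[-0.3,0,-0.9,0,0,0],[-0.6,0,-0.9,0,0,0],[-0.6,0,-0.9,0,0,0]]}}

```text
time: 21.75
ee_pos: [0.4029, 0.2196, 0.1684]
eef_rot: [-179.8, 0.2, 76.3]
force: [0.8, 1.1, 0.1]
opening: 0.852
```

```bash
python3 - <<'E'
from jaw import *
jaw('e')
c=robot.get_calibration("wrist"); p,d=robot.capture("wrist"); cv2.imwrite("pics/w10.png",p[:,:,::-1])
h=cv2.cvtColor(p,cv2.COLOR_RGB2HSV); m=((h[...,0]<8)|(h[...,0]>172))&(h[...,1]>130);m[230:]=False
P=pts(c,d,m); T=P[P[:,2]>.058]; A=np.c_[T[:,:2],np.ones(len(T))]; co=np.linalg.lstsq(A,T[:,2],rcond=None)[0]
print("red",len(T),T.mean(0).round(4),rect(T),np.median(T[:,2]),"slope",co[:2].round(3))
p,d=robot.capture("scene"); cv2.imwrite("pics/s10.png",p[:,:,::-1])
print(robot.get_obs()['force'])
E
```

```text
jaw top y range [-0.0173  0.0011  0.0259] 183Traceback (most recent call last):
  File "<stdin>", line 2, in <module>
  File "jaw.py", line 10, in jaw
    P=pts(c,d,m); P=P[abs(P[:,2]-.075)<.008]; print("red",len(P),P.mean(0).round(4),rect(P))
  File "h.py", line 6, in pts
    n=cv2.undistortPoints(np.stack([u,v],1).astype(float).reshape(-1,1,2),K,np.array([c['k1'],0,0,0,0])).reshape(-1,2)
      ~~~~~~~~~~~~~~~~~~~^^^^^^^^^^^^^^^^^^^^^^^^^^^^^^^^^^^^^^^^^^^^^^^^^^^^^^^^^^^^^^^^^^^^^^^^^^^^^^^
cv2.error: OpenCV(4.12.0) /io/opencv/modules/calib3d/src/undistort.dispatch.cpp:347: error: (-215:Assertion failed) CV_IS_MAT(_src) && CV_IS_MAT(_dst) && (_src->rows == 1 || _src->cols == 1) && (_dst->rows == 1 || _dst->cols == 1) && _src->cols + _src->rows - 1 == _dst->rows + _dst->cols - 1 && (CV_MAT_TYPE(_src->type) == CV_32FC2 || CV_MAT_TYPE(_src->type) == CV_64FC2) && (CV_MAT_TYPE(_dst->type) == CV_32FC2 || CV_MAT_TYPE(_dst->type) == CV_64FC2) in function 'cvUndistortPointsInternal'
```

```bash
python3 - <<'E'
from h import *
c=robot.get_calibration("wrist"); p,d=robot.capture("wrist"); cv2.imwrite("pics/w10.png",p[:,:,::-1])
h=cv2.cvtColor(p,cv2.COLOR_RGB2HSV); m=((h[...,0]<8)|(h[...,0]>172))&(h[...,1]>130);m[230:]=False
P=pts(c,d,m); T=P[P[:,2]>.058]; A=np.c_[T[:,:2],np.ones(len(T))]; co=np.linalg.lstsq(A,T[:,2],rcond=None)[0]
print("red",len(T),T.mean(0).round(4),rect(T),np.median(T[:,2]),"slope",co[:2].round(3))
p,d=robot.capture("scene"); cv2.imwrite("pics/s10.png",p[:,:,::-1])
print(robot.get_obs()['force'])
E
```

```text
red 4116 [0.4337 0.3373 0.0649] (array([433.7, 337.3]), array([77. , 43.3]), 76.2) 0.06495569297249965 slope [-0.     0.001]
[-0.20486608  1.24307478 -0.18699498]
```

View pics/w10.png

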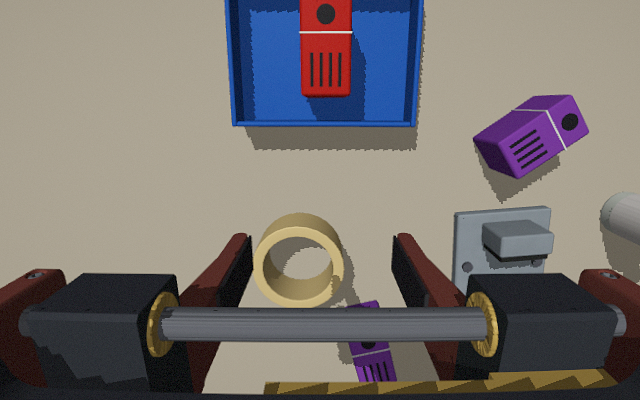

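View pics/s10.png

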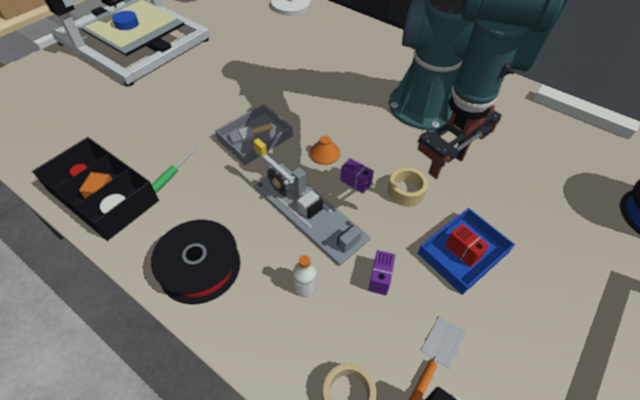

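The housing stands in the blue tray at scene (466,245), top level at 0.065 m with a slope of about 0. The bystanders are where they were, the jaw is still back, and the gripper is clear. Handing in.

```bash
python3 -c "
from cell import robot
print(robot.job_done(), robot.get_obs()['time'])"
```

```text
the job is handed in; nothing more can be done
the job is handed in; nothing more can be done
```

The red housing is out of the clamp and standing upright in the blue tray. I handed the job in at about 22 s; no verdict is reported.

**What I did:** I pinched the yellow tab, lifted the pawl about 0.32 rad along its arc and held it for about 3.7 s until two pictures 1.2 s apart showed the jaw had stopped. I then lowered the pawl gently, gripped the housing across its 44 mm and lifted it out. I set it down until the tray floor pushed back with about 10 N, then released it and moved clear.

**Last checks:**
- **Housing:** its centre is at about (0.434, 0.337), within 3 mm of the measured tray centre. Its top is level at 0.065 m, which matches standing on the 5 mm tray floor.
- **Jaw:** after the release its back edge was at clamp y −17.3 mm, the same as when it stopped. Against the nominal +5 mm when clamped, that is about 22–23 mm of travel; I did not measure the starting edge.
- **Bystanders:** the scene picture shows no visible shift; I compared this by eye only. The gripper was touching nothing at hand-in.

**What failed or disagreed:**
- **First pinch missed:** the fingers closed just above the tab (opening 0.01, not 0.16). Wrist depth showed the real fingertips about 38 mm short of the reported TCP. I allowed for this from then on, and both later grips read the right widths (14 mm and 44 mm).
- **Camera offset:** the scene camera read about 5 mm further in x than the top camera for the tab, housing and tray. For the tab and housing I went by the wrist camera; for the tray I used a value between the two.

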